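# Make up three brass weights on the pressing board

## Task

The freshly glued paddle under the pressing board has to cure under exactly three brass weights, and one is already there: bring brass weights from the sloping rack to make it three. All three must stand flat and wholly on the board, spread out with at least a finger's width (about 15 mm) of clear space between any two; set them down gently rather than dropping them. Leave the other weights in the rack and everything else on the bench where they are.

Things in the scene. Friction and masses are not known exactly. Their poses are not given: they have to be found in the camera images.
- press_board: The pressing board: a fixed stack of two square 220 x 220 mm wooden boards with a paddle's blade clamped between them and its dark handle sticking out on the -y side (from 110 to 210 mm from the boards' centre, its top lower than theirs). Origin: centre of the stack's underside, on the bench; the flat top face is 42 mm above it; x and y run along the square's edges, z up.
- rack: Fixed wooden rack, 420 mm wide (along y), four slots 100 mm apart (y = -150, -50, 50, 150 mm), one weight in each. Its face slopes 28 degrees, low edge towards -x (the robot): weights lean, knobs pointing up and to the robot. A 10 mm ledge at the foot stops them; strips 8 mm high part the slots. Origin: on the bench under the middle of the face (130 mm high there, 161 mm at its top edge).
- brass_a: The brass weight that already stands on the pressing board: disc 70 mm across and 14 mm thick with a plain round grip knob 25 mm across and 38 mm tall standing in its middle (52 mm overall, about 0.55 kg). Origin: centre of the disc's underside; z runs up the knob, x and y are arbitrary.
- brass_b: One of three like brass weights in the rack, in any slot, leaning 28 degrees: disc 70 mm across and 14 mm thick with a plain round grip knob 25 mm across and 38 mm tall standing in its middle (52 mm overall, about 0.55 kg). Origin: centre of the disc's underside; z runs up the knob, x and y are arbitrary.
- brass_c: One of three like brass weights in the rack, in any slot, leaning 28 degrees: disc 70 mm across and 14 mm thick with a plain round grip knob 25 mm across and 38 mm tall standing in its middle (52 mm overall, about 0.55 kg). Origin: centre of the disc's underside; z runs up the knob, x and y are arbitrary.
- brass_d: One of three like brass weights in the rack, in any slot, leaning 28 degrees: disc 70 mm across and 14 mm thick with a plain round grip knob 25 mm across and 38 mm tall standing in its middle (52 mm overall, about 0.55 kg). Origin: centre of the disc's underside; z runs up the knob, x and y are arbitrary.
- iron: The dark iron weight, in any slot of the rack, not to be used; same shape and origin as the brass ones.
- paddle: Bare wooden paddle lying flat behind the rack, 245 mm long, at most 22 mm high, blade 150 mm across. Origin under its middle, handle towards its -x.
- squeegee: Clear amber plastic squeegee lying flat, 140 x 85 mm, 12 mm high. Origin under its middle.
- glue_jar: Closed jar, 72 mm across, 90 mm tall, standing. Origin: centre of its underside.
There are look-alikes about, which are no part of the job. What is shaped like the brass_d but blue is not meant. What is shaped like the brass_c but purple is not meant.

How it is judged (in metres and radians):
On the way, in this order (a step that is already met when the one before it is completed fails the run):
1. a second brass weight stands on the pressing board (((x of brass_b in the frame of press_board between -0.11 and 0.11 m and y of brass_b in the frame of press_board between -0.11 and 0.11 m and z of brass_b in the frame of press_board between 0.035 and 0.05 m and angle between brass_b's own z axis and vertical below 0.1 rad) or (x of brass_c in the frame of press_board between -0.11 and 0.11 m and y of brass_c in the frame of press_board between -0.11 and 0.11 m and z of brass_c in the frame of press_board between 0.035 and 0.05 m and angle between brass_c's own z axis and vertical below 0.1 rad) or (x of brass_d in the frame of press_board between -0.11 and 0.11 m and y of brass_d in the frame of press_board between -0.11 and 0.11 m and z of brass_d in the frame of press_board between 0.035 and 0.05 m and angle between brass_d's own z axis and vertical below 0.1 rad))), for 0.2 s.
2. a third brass weight stands on the pressing board ((((x of brass_b in the frame of press_board between -0.11 and 0.11 m and y of brass_b in the frame of press_board between -0.11 and 0.11 m and z of brass_b in the frame of press_board between 0.035 and 0.05 m and angle between brass_b's own z axis and vertical below 0.1 rad) and (x of brass_c in the frame of press_board between -0.11 and 0.11 m and y of brass_c in the frame of press_board between -0.11 and 0.11 m and z of brass_c in the frame of press_board between 0.035 and 0.05 m and angle between brass_c's own z axis and vertical below 0.1 rad)) or ((x of brass_b in the frame of press_board between -0.11 and 0.11 m and y of brass_b in the frame of press_board between -0.11 and 0.11 m and z of brass_b in the frame of press_board between 0.035 and 0.05 m and angle between brass_b's own z axis and vertical below 0.1 rad) and (x of brass_d in the frame of press_board between -0.11 and 0.11 m and y of brass_d in the frame of press_board between -0.11 and 0.11 m and z of brass_d in the frame of press_board between 0.035 and 0.05 m and angle between brass_d's own z axis and vertical below 0.1 rad)) or ((x of brass_c in the frame of press_board between -0.11 and 0.11 m and y of brass_c in the frame of press_board between -0.11 and 0.11 m and z of brass_c in the frame of press_board between 0.035 and 0.05 m and angle between brass_c's own z axis and vertical below 0.1 rad) and (x of brass_d in the frame of press_board between -0.11 and 0.11 m and y of brass_d in the frame of press_board between -0.11 and 0.11 m and z of brass_d in the frame of press_board between 0.035 and 0.05 m and angle between brass_d's own z axis and vertical below 0.1 rad)))), for 0.2 s.
At the end, for the whole second after the job is handed in: Exactly three brass weights (the one that was there and two from the rack) stand flat and at rest on the pressing board, each disc wholly on it (4 mm overhang allowed) and at least 9 mm clear of the others (centres 79 mm apart); the last brass weight has stayed in its rack slot (within 12 mm) ((((x of brass_a in the frame of press_board between -0.079 and 0.079 m and y of brass_a in the frame of press_board between -0.079 and 0.079 m and z of brass_a in the frame of press_board between 0.037 and 0.047 m and angle between brass_a's own z axis and vertical below 0.06 rad and linear speed of brass_a below 0.02 m/s) and (x of brass_c in the frame of press_board between -0.079 and 0.079 m and y of brass_c in the frame of press_board between -0.079 and 0.079 m and z of brass_c in the frame of press_board between 0.037 and 0.047 m and angle between brass_c's own z axis and vertical below 0.06 rad and linear speed of brass_c below 0.02 m/s) and (x of brass_d in the frame of press_board between -0.079 and 0.079 m and y of brass_d in the frame of press_board between -0.079 and 0.079 m and z of brass_d in the frame of press_board between 0.037 and 0.047 m and angle between brass_d's own z axis and vertical below 0.06 rad and linear speed of brass_d below 0.02 m/s) and horizontal distance between brass_a and brass_c above 0.079 m and horizontal distance between each of brass_a, brass_c and brass_d above 0.079 m and distance of brass_b from where it was at the start of the episode below 0.012 m) or ((x of brass_a in the frame of press_board between -0.079 and 0.079 m and y of brass_a in the frame of press_board between -0.079 and 0.079 m and z of brass_a in the frame of press_board between 0.037 and 0.047 m and angle between brass_a's own z axis and vertical below 0.06 rad and linear speed of brass_a below 0.02 m/s) and (x of brass_b in the frame of press_board between -0.079 and 0.079 m and y of brass_b in the frame of press_board between -0.079 and 0.079 m and z of brass_b in the frame of press_board between 0.037 and 0.047 m and angle between brass_b's own z axis and vertical below 0.06 rad and linear speed of brass_b below 0.02 m/s) and (x of brass_d in the frame of press_board between -0.079 and 0.079 m and y of brass_d in the frame of press_board between -0.079 and 0.079 m and z of brass_d in the frame of press_board between 0.037 and 0.047 m and angle between brass_d's own z axis and vertical below 0.06 rad and linear speed of brass_d below 0.02 m/s) and horizontal distance between brass_a and brass_b above 0.079 m and horizontal distance between each of brass_a, brass_b and brass_d above 0.079 m and distance of brass_c from where it was at the start of the episode below 0.012 m) or ((x of brass_a in the frame of press_board between -0.079 and 0.079 m and y of brass_a in the frame of press_board between -0.079 and 0.079 m and z of brass_a in the frame of press_board between 0.037 and 0.047 m and angle between brass_a's own z axis and vertical below 0.06 rad and linear speed of brass_a below 0.02 m/s) and (x of brass_b in the frame of press_board between -0.079 and 0.079 m and y of brass_b in the frame of press_board between -0.079 and 0.079 m and z of brass_b in the frame of press_board between 0.037 and 0.047 m and angle between brass_b's own z axis and vertical below 0.06 rad and linear speed of brass_b below 0.02 m/s) and (x of brass_c in the frame of press_board between -0.079 and 0.079 m and y of brass_c in the frame of press_board between -0.079 and 0.079 m and z of brass_c in the frame of press_board between 0.037 and 0.047 m and angle between brass_c's own z axis and vertical below 0.06 rad and linear speed of brass_c below 0.02 m/s) and horizontal distance between brass_a and brass_b above 0.079 m and horizontal distance between each of brass_a, brass_b and brass_c above 0.079 m and distance of brass_d from where it was at the start of the episode below 0.012 m))); the robot touches nothing.
It fails at once if a brass weight is let fall instead of set down (moves faster than 0.3 m/s, a drop of about 5 mm, while the fingers do not hold it) ((linear speed of brass_a above 0.3 m/s and contact force between brass_a and the fingers below 0.2 N) or (linear speed of brass_b above 0.3 m/s and contact force between brass_b and the fingers below 0.2 N) or (linear speed of brass_c above 0.3 m/s and contact force between brass_c and the fingers below 0.2 N) or (linear speed of brass_d above 0.3 m/s and contact force between brass_d and the fingers below 0.2 N)).
It fails at once if the iron weight is moved more than 12 mm (distance of iron from where it was at the start of the episode above 0.012 m).
It fails at once if the paddle, squeegee or glue jar is moved more than 20 mm (distance of any of paddle, squeegee, glue_jar from where it was at the start of the episode above 0.02 m).
It also fails if it takes over 58 s, if anything falls off the work surface, if the arm or the gripper's body presses on something with over 40 N, if the wrist force passes 120 N, or if a joint passes its speed limit or range.

## Robot

A 6-joint arm with a two-finger parallel gripper is mounted at the origin on the work surface. World frame = base frame: x ahead of the robot, y to its left, z up, the work surface at z = 0. Lengths are in mm, angles in rad, forces in N, time in s.
With the tool pointing down it reaches from about 350 to 975 mm from the base axis. Payload 7.1 kg.
Tool frame: the origin (TCP) lies on the front face of the gripper's body, between the roots of the fingers; the fingertips stand 80 mm ahead of it and the grasp point (between the pads) lies 61 mm ahead of it (env.tips_ahead is the distance from the TCP to the fingertips, in mm); z points along the fingers, y is the line along which they close (so a half turn about z gives the same grasp; the last joint's range is limited). The gripper opens to 88 mm and grips with 3 to 60 N. Pads are 20 mm wide; open, the fingers measure 115 mm over their backs; the gripper's body (75 mm by 178 mm) begins 61 mm behind the grasp point.
Start: joints at [1.169, 0.423, 1.63, -0, 1.089, -0.019], TCP at [233.417, 579.76, 302.675] pointing down, gripper open.
Joint ranges: [-3, 3], [-0.9, 2.11], [0.09, 2.58], [-1.31, 4.45], [0.11, 2.69], [-2.54, 2.54]. Speed limits (rad/s): [2.39, 2.39, 3.01, 3.14, 3.14, 3.14].

## Interface

Orientations are given as a unit quaternion [x, y, z, w].
In Python, from station import env, set_gripper, viewer, workorder gives the robot as it stands. Calls block until the motion is done:
- env.reach(position, orientation): joint-space move of the TCP to a pose.
- env.move_l(position, rot=None, rate=150, f_stop=None): straight line of the TCP; rot=None keeps the orientation; rate is the mean speed in mm/s. With f_stop (N) it stops when the force on the tool has changed by that much, and returns True; else False.
- env.move_joints(angles): joint-space move.
- set_gripper(opening): finger opening in mm; the grip force is fixed at half the most; returns when the fingers have stopped.
- env.hold(seconds).
- env.ik(position, orientation): joint angles nearest the present ones, or None.
- env.read_state(): the state.
- viewer.camera(name): name is "scene" or "top" or "wrist"; returns the picture (384x512x3 uint8, blue, green, red); there is no depth.
- viewer.camera_params(name): a dict with "fx", "fy", "cx", "cy" (pixels), "dist" ([k1, k2, p1, p2, k3] as OpenCV has them; the pictures are not rectified), "pose" (4x4, takes a point from camera to world coordinates); the wrist camera has in their place "tool_from_camera" (4x4, takes a point from camera to tool coordinates, whose origin is the TCP and whose axes are the flange's). Camera axes: x right, y up, looking along -z (the intrinsics and any distortion apply to the point x, -y, -z); pixel columns grow to the right and rows downward; lengths in mm; the calibration is good to about 2 mm. A picture is of the moment at which its call begins: read the wrist's pose just before it. camera_params takes no time and is no camera call.
A pose or a line that the arm cannot do raises env.IKError and nothing moves.
- workorder.sign_off(): hands the job in; it is judged then, once.
The state is a dict: "time_s": time; "qpos": joint angles; "dq": joint speeds; "tau": joint torques, N m; "tool_pos": TCP position; "orientation": TCP orientation; "force": force on the tool from outside, world axes, zero at the start; "wrist_torque": the same for the moment, N m; "width": finger opening in mm; "grip_force": force on a finger pad.
Only numpy, scipy, OpenCV 4.12 (cv2) and the standard library are available. Lean on these libraries where they do the work, as an engineer would, in place of code of your own. Each camera call takes 0.05 s, during which the arm holds its last target. There are 200 camera calls.

## Working session

There is one attempt and no reset: what is moved stays moved. The work goes in short steps, each a Python script; the robot and the scene stay as the last script left them, time stands still between calls to the robot, and variables do not carry over. Pictures are saved under pics/ and viewed, at most 10 in all, crops included, and the job is handed in when it is done.

```bash
mkdir -p pics; ls; python3 - <<'E'
from station import env, set_gripper, viewer, workorder
import cv2
for n in ("scene","top"):
    cv2.imwrite(f"pics/{n}0.png",cv2.resize(viewer.camera(n),(800,600),interpolation=cv2.INTER_CUBIC)); print(n,viewer.camera_params(n))
print(viewer.camera_params("wrist")); print(env.read_state())
E
```

```text
pics
scene {'fx': 391.44893498332266, 'fy': 391.44893498332266, 'cx': 253.10175953780885, 'cy': 189.59058215483284, 'dist': array([-0.05510886,  0.        ,  0.        ,  0.        ,  0.        ]), 'pose': array([[ 1.50726364e-01, -5.83647339e-01,  7.97895574e-01,
         1.47604058e+03],
       [ 9.88363571e-01,  7.22561107e-02, -1.33852554e-01,
        -1.68788849e+02],
       [ 2.04698562e-02,  8.08786028e-01,  5.87746669e-01,
         7.63265491e+02],
       [ 0.00000000e+00,  0.00000000e+00,  0.00000000e+00,
         1.00000000e+00]])}
top {'fx': 436.33146549099473, 'fy': 436.33146549099473, 'cx': 256.9972893802832, 'cy': 188.7534724694587, 'dist': array([-0.05282971,  0.        ,  0.        ,  0.        ,  0.        ]), 'pose': array([[-2.85781365e-02,  9.95360532e-01, -9.18732849e-02,
         4.93112927e+02],
       [-9.99460308e-01, -2.99428348e-02, -1.35099438e-02,
        -2.36871345e+01],
       [-1.61982114e-02,  9.14376126e-02,  9.95679055e-01,
         1.17793649e+03],
       [ 0.00000000e+00,  0.00000000e+00,  0.00000000e+00,
         1.00000000e+00]])}
{'fx': 312.89
[... 518 characters left out ...]
00e+00]])}
{'time_s': 0.1, 'qpos': array([ 1.16897207e+00,  4.23738296e-01,  1.63055269e+00,  9.53544444e-06,
        1.08860477e+00, -1.89927948e-02]), 'dq': array([ 0.00017893, -0.0012762 , -0.0007024 , -0.00131447, -0.00027222,
        0.00130886]), 'tau': array([-1.98733164e-05, -5.45611167e+01, -2.74323553e+01,  6.45555882e-02,
        1.87303580e-02, -3.38937582e-05]), 'tool_pos': array([233.29530803, 579.43300565, 302.01959757]), 'orientation': array([ 1.90251092e-01,  9.81735248e-01, -6.36300328e-04, -1.40212283e-04]), 'force': array([-0.00405892, -0.49879662, -0.16089735]), 'wrist_torque': array([ 0.00612665, -0.01963673,  0.03972039]), 'grip_force': 0.0, 'width': 87.64625361347912}
```

View pics/top0.png

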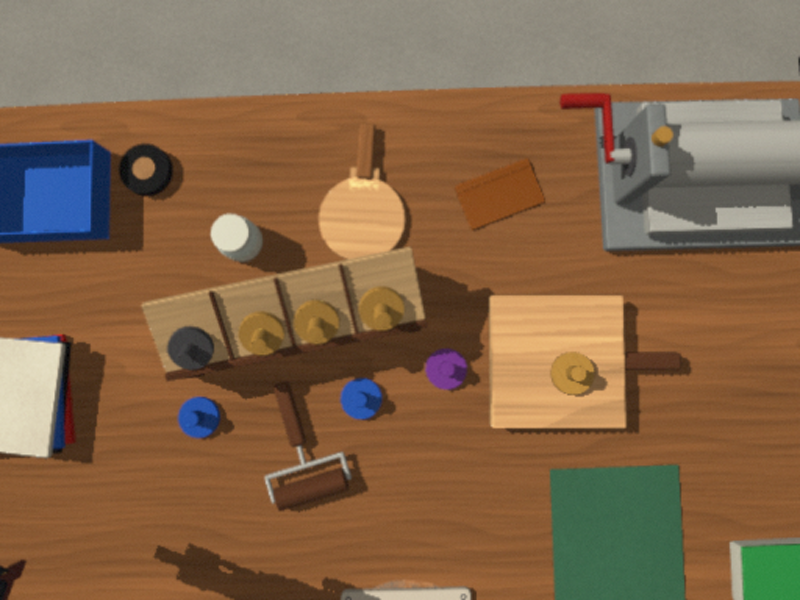

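View pics/scene0.png

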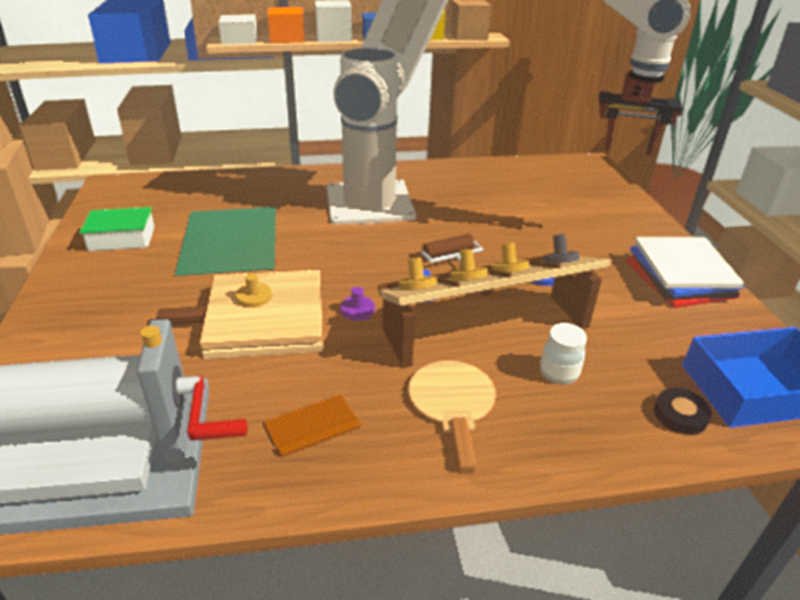

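Top view: rack with iron leftmost (190,347) and brass at (262,333), (316,322), (382,308). The board spans (490,296) to (626,429), with brass_a at (573,374). I'll enlarge the crops.

```bash
python3 - <<'E'
from station import viewer
import cv2
t=viewer.camera("top"); s=viewer.camera("scene")
# top crop: x 85..405? full rack+board x 88..438,y150..280
c=t[150:280,85:285]; cv2.imwrite("pics/t_rack.png",cv2.resize(c,None,fx=4,fy=4,interpolation=cv2.INTER_CUBIC))
c=s[140:240,235:400]; cv2.imwrite("pics/s_rack.png",cv2.resize(c,None,fx=4.8,fy=4.8,interpolation=cv2.INTER_CUBIC))
c=t[180:285,300:440]; cv2.imwrite("pics/t_board.png",cv2.resize(c,None,fx=5,fy=5,interpolation=cv2.INTER_CUBIC))
E
```

```text
(no output)
```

View pics/t_rack.png

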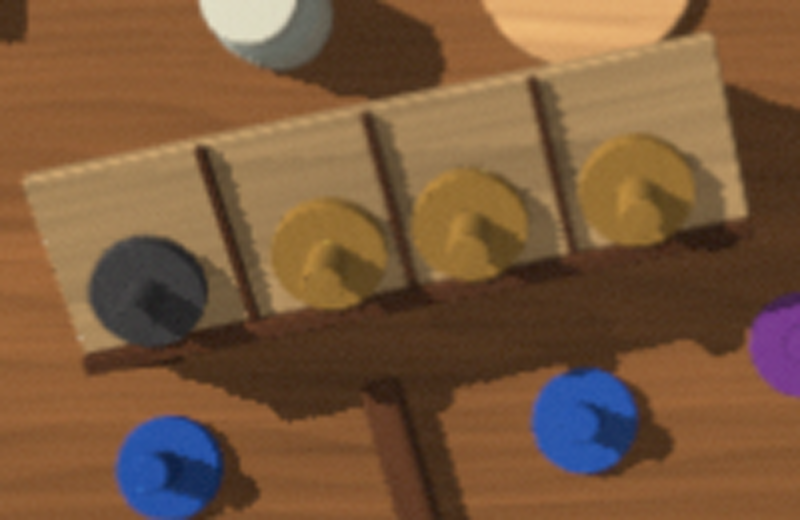

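View pics/s_rack.png

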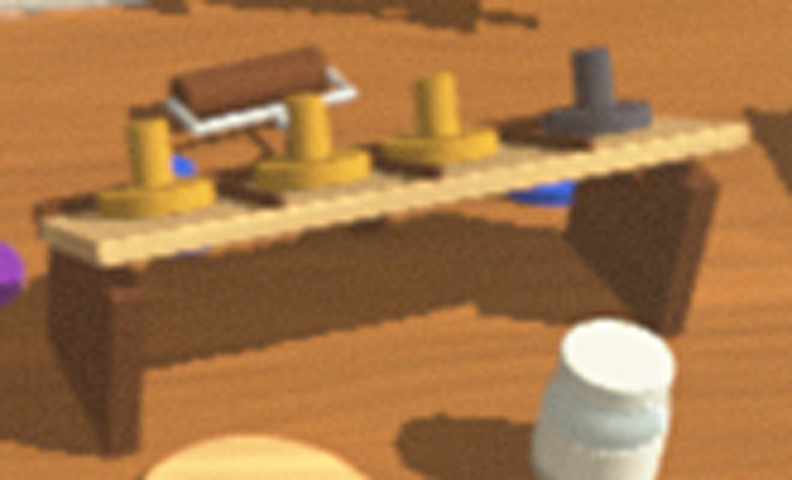

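View pics/t_board.png

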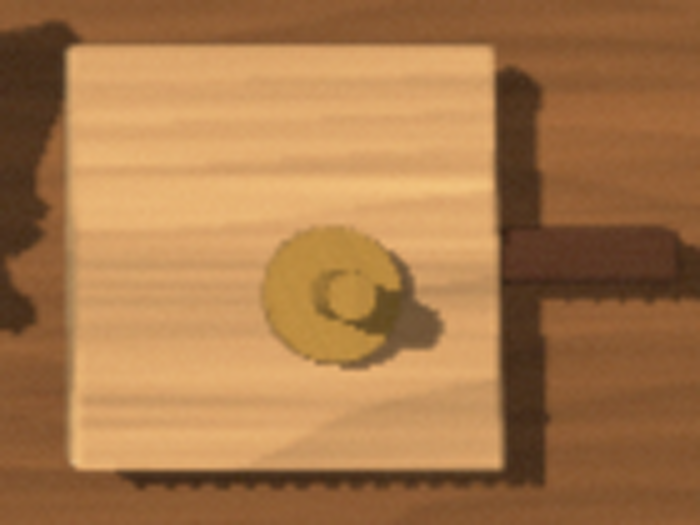

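```bash
cat > h.py <<'E'
import numpy as np, cv2
from scipy.spatial.transform import Rotation as R
from station import env, set_gripper, viewer, workorder
def proj(P,cp,pose=None):
    T=np.linalg.inv(cp["pose"] if pose is None else pose)
    M=np.diag([1,-1,-1])@T[:3,:3]; t=np.diag([1,-1,-1])@T[:3,3]
    K=np.array([[cp["fx"],0,cp["cx"]],[0,cp["fy"],cp["cy"]],[0,0,1.]])
    return cv2.projectPoints(np.float64(P).reshape(-1,1,3),cv2.Rodrigues(M)[0],t,K,cp["dist"])[0].reshape(-1,2)
A=np.radians(28)
def uncrop(p,s,o): return (np.float64(p)+.5)/s-.5+o
def rackpt(x,y,yaw,u,v,n):
    """u up the slope, v along rack y, n along normal -> world"""
    l=np.array([u*np.cos(A)-n*np.sin(A),v,130+u*np.sin(A)+n*np.cos(A)])
    return R.from_euler('z',yaw).apply(l)+[x,y,0]
E
python3 - <<'E'
from h import *
from scipy.optimize import least_squares
ct=viewer.camera_params("top"); cs=viewer.camera_params("scene")
T=lambda p:uncrop(p,4,[85,150]); S=lambda p:uncrop(p,4.8,[235,140]); B=lambda p:uncrop(p,5,[300,180])
corn_t=T([[22,180],[712,36]]); corn_s=S([[748,128],[100,240]])
tip_t=T([[150,300],[325,272],[473,245],[643,218]]); disc_t=T([[148,290],[330,253],[470,224],[637,189]])
disc_s=S([[598,113],[442,141],[313,165],[156,194]]); tip_s=S([[591,52],[437,77],[307,100],[148,124]])
UT=31/np.sin(A)
def res(p):
    x,y,yaw,u=p[:4]; v=p[4:8]
    c=[rackpt(x,y,yaw,UT,s,0) for s in (210,-210)]
    d=[rackpt(x,y,yaw,u,k,14) for k in v]; t=[rackpt(x,y,yaw,u,k,52) for k in v]
    return np.concatenate([proj(c,ct)-corn_t,proj(c,cs)-corn_s,proj(d,ct)-disc_t,proj(t,ct)-tip_t,proj(d,cs)-disc_s,proj(t,cs)-tip_s])
f=lambda p:res(p).ravel()
r=least_squares(f,[600,120,.2,-20,150,50,-50,-150],loss='soft_l1')
print(r.x.round(3)); print(res(r.x).round(1).tolist())
bc=B([[67,45],[494,45],[503,469],[72,469]])
def rb(p):
    c=[np.r_[p[:2],42]+R.from_euler('z',p[2]).apply([a,b,0]) for a,b in ((110,110),(110,-110),(-110,-110),(-110,110))]
    return np.concatenate([proj(c,ct)-bc,proj([[p[3],p[4],56],[p[3],p[4],94]],ct)-B([[332,296],[351,295]])])
q=least_squares(lambda p:rb(p).ravel(),[500,-200,0,480,-220]); print(q.x.round(3)); print(rb(q.x).round(1).tolist())
E
```

```text
[ 5.68309e+02  1.70974e+02  1.65000e-01 -1.68700e+01  1.51748e+02
  4.11740e+01 -4.58450e+01 -1.47400e+02]
[[-0.7, -2.7], [0.6, -1.1], [1.2, -0.5], [-0.3, 0.3], [0.7, -1.6], [-0.0, -1.1], [0.4, -0.8], [0.2, -0.3], [-3.1, 3.2], [-0.6, 1.1], [-0.9, 0.7], [-0.5, -1.0], [-0.6, -0.7], [-0.4, -1.1], [-0.2, -1.6], [-0.2, -2.1], [-0.2, -0.3], [-0.6, -0.4], [-0.4, -0.9], [-0.2, -0.6]]
[ 4.81066e+02 -2.62919e+02 -3.10000e-02  4.60567e+02 -2.83583e+02]
[[0.7, -0.2], [-0.7, -0.1], [-0.5, 0.1], [0.4, 0.2], [0.1, -0.3], [-0.1, 0.3]]
```

```bash
cat >> h.py <<'E'
RK=dict(x=568.3,y=171.,yaw=.165)
def rq(yaw): # tilted tool over rack
    x=np.array([-np.cos(A),0,-np.sin(A)]); z=np.array([np.sin(A),0,-np.cos(A)])
    return R.from_euler('z',yaw)*R.from_matrix(np.c_[x,[0,1,0],z])
def down(yaw): return R.from_euler('z',yaw)*R.from_matrix(np.diag([-1,1,-1.]))
U=-16.9; V={4:-147.4,3:-45.8}
def wpose():
    s=env.read_state(); M=np.eye(4); M[:3,:3]=R.from_quat(s["orientation"]).as_matrix(); M[:3,3]=s["tool_pos"]
    return M@viewer.camera_params("wrist")["tool_from_camera"]
E
python3 - <<'E'
from h import *
q=rq(RK["yaw"]).as_quat()
for k in V:
    for n in (100,180): print(k,n,env.ik(rackpt(**RK,u=U,v=V[k],n=n),q))
set_gripper(55)
env.reach(rackpt(**RK,u=U,v=V[4],n=180),q)
P=wpose(); im=viewer.camera("wrist"); cp=viewer.camera_params("wrist")
pts=[rackpt(**RK,u=U,v=V[k],n=n) for k in V for n in (14,52)]
px=proj(pts,cp,P); print(px.round(1).tolist(),env.read_state()["tool_pos"],env.read_state()["time_s"])
np.save("P1.npy",P)
b=cv2.resize(im,(800,600),interpolation=cv2.INTER_CUBIC)
for p in px: cv2.drawMarker(b,tuple(int(v) for v in (p+.5)*1.5625-.5),(0,0,255),0,14,1)
cv2.imwrite("pics/w1.png",b)
E
```

```text
4 100 [-0.03333015  0.34035081  2.1390906   0.47504384  0.20364719 -2.21301874]
4 180 [-0.05239829  0.14934429  2.16564329  0.29026305  0.36163524 -2.03584497]
3 100 [ 0.20703467  0.33448133  2.14959624 -0.11665377  0.17032467 -1.41869639]
3 180 [ 0.21116234  0.14085262  2.17641091 -0.06561249  0.33674982 -1.46809405]
[[253.9, 195.8], [253.8, 211.5], [376.7, 195.8], [396.9, 211.6]] [494.64275922   9.72179808 281.05372447] 3.2083
```

View pics/w1.png

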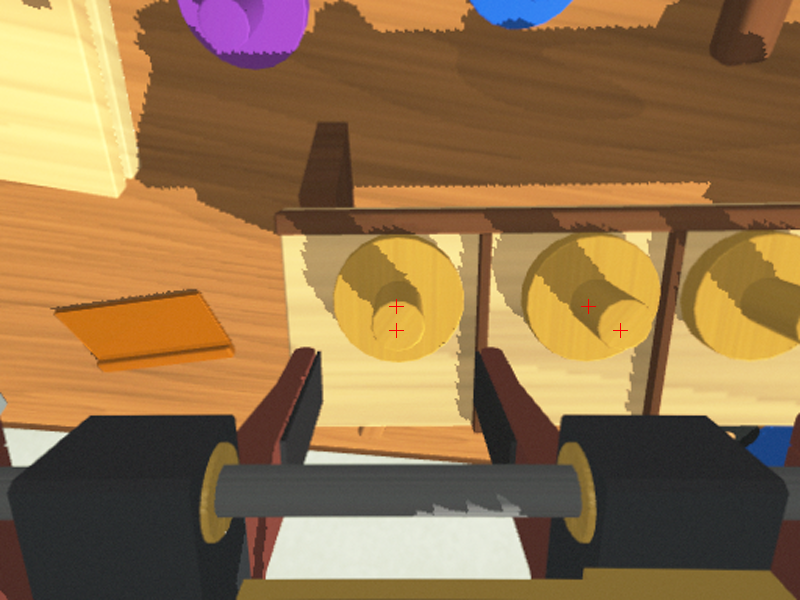

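Wrist view: weight 4's knob tip is at (397,325) and its disc at (399,298), about 3 mm lower on the slope than predicted. Weight 3 is at (624,327), about 1.5 mm further along +v. I'll correct both, grasp weight 4 and lift it.

```bash
sed -i 's/^U=.*/U=-19.8; V={4:-146.9,3:-44.2}/' h.py; cat >> h.py <<'E'
BD=dict(c=np.array([481.1,-262.9]),yaw=-.031)
def bpt(a,b,z): return np.r_[BD["c"]+R.from_euler('z',BD["yaw"]).apply([a,b,0])[:2],z]
def pick(k):
    q=rq(RK["yaw"]).as_quat()
    f=lambda n:rackpt(**RK,u=U,v=V[k],n=n)
    env.move_l(f(125),q,100); print("contact",env.move_l(f(100),q,40,f_stop=6))
    set_gripper(10); s=env.read_state(); print(s["width"],s["grip_force"],s["force"])
    env.move_l(f(125),q,50); env.move_l(f(205),q,120); s=env.read_state(); print(s["width"],s["grip_force"],s["force"],s["time_s"])
E
python3 - <<'E'
from h import *
pick(4)
for y in (-2,-1.5,-1,-.5,0,.5,1,1.5): print(y,[None if (j:=env.ik(bpt(*p,z),down(y).as_quat())) is None else j.round(2).tolist() for p in ((60,45),(-60,62)) for z in (240,)])
print(env.read_state()["qpos"].round(2))
E
```

```text
contact False
24.44388683723608 30.00045955181122 [-1.70447706 -1.03087675  2.28096633]
24.58030811664686 29.9898961186409 [ 0.70723001  0.39493562 -7.38501347] 6.7333
-2 [[-0.41, 0.44, 1.77, -0.0, 0.93, 0.02], [-0.47, 0.29, 2.02, -0.0, 0.84, -0.04]]
-1.5 [[-0.41, 0.44, 1.77, -0.0, 0.93, -0.48], [-0.47, 0.29, 2.02, -0.0, 0.84, -0.54]]
-1 [[-0.41, 0.44, 1.77, -0.0, 0.93, -0.98], [-0.47, 0.29, 2.02, -0.0, 0.84, -1.04]]
-0.5 [[-0.41, 0.44, 1.77, -0.0, 0.93, -1.48], [-0.47, 0.29, 2.02, -0.0, 0.84, -1.54]]
0 [[-0.41, 0.44, 1.77, -0.0, 0.93, -1.98], [-0.47, 0.29, 2.02, -0.0, 0.84, -2.04]]
0.5 [[-0.41, 0.44, 1.77, -0.0, 0.93, -2.48], [-0.47, 0.29, 2.02, -0.0, 0.84, -2.54]]
1 [None, None]
1.5 [None, None]
[-0.06  0.09  2.17  0.26  0.41 -2.01]
```

```bash
cat >> h.py <<'E'
def place(a,b):
    q=down(0.).as_quat()
    env.reach(bpt(a,b,240),q); env.move_l(bpt(a,b,155),q,100); env.hold(.2); s=env.read_state(); print(s["width"],s["tool_pos"],s["force"],s["wrist_torque"])
    print("contact",env.move_l(bpt(a,b,134),q,15,f_stop=5)); s=env.read_state(); print(s["tool_pos"],s["force"],s["wrist_torque"],s["width"],s["time_s"])
E
python3 - <<'E'
from h import *
place(60,45)
cv2.imwrite("pics/p1.png",cv2.resize(viewer.camera("scene")[140:260,100:260],None,fx=5,fy=5,interpolation=cv2.INTER_CUBIC))
E
```

```text
24.24771709338055 [ 542.7828088  -219.91913697  155.68446854] [ 0.19232623  0.23596352 -6.60236903] [ 0.02921786  0.03979446 -0.0115752 ]
contact True
[ 542.43177365 -219.67852888  141.48040192] [-0.56790678  0.04659017  5.55732447] [0.12778955 0.01510881 0.07275201] 24.419551497960203 9.8
```

View pics/p1.png

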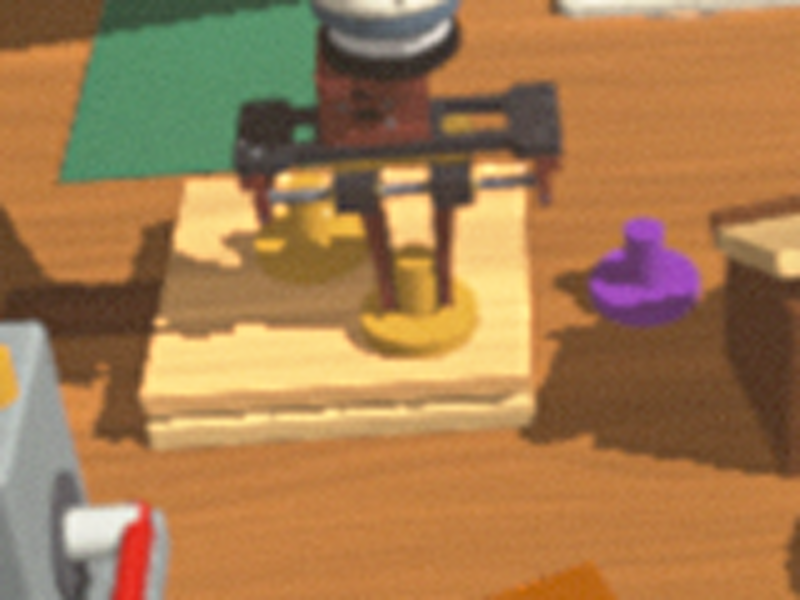

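Weight 4 stands flat on the board at (415,330), well clear of brass_a at (310,245). Next I release it and fetch weight 3.

```bash
python3 - <<'E'
from h import *
q=down(0.).as_quat()
set_gripper(45); env.move_l(bpt(60,45,240),q,120)
env.reach(rackpt(**RK,u=U,v=V[3],n=180),rq(RK["yaw"]).as_quat())
pick(3); place(-60,62)
b=viewer.camera("scene")[140:260,100:260]; t=viewer.camera("top")[180:285,300:440]
cv2.imwrite("pics/p2.png",np.hstack([cv2.resize(b,(400,300),interpolation=2),cv2.resize(t,(400,300),interpolation=2)]))
E
```

```text
contact False
24.797998683046004 30.000303983688354 [-1.59164236 -1.26614338  3.26810893]
24.59645029386022 29.99002754688263 [ 0.02201162 -0.06800256 -6.16689597] 16.05
24.71579111228904 [ 423.33926984 -199.23132743  155.55056418] [-0.12595235  0.10445865 -5.03152437] [ 0.04362343 -0.00808819 -0.02826001]
contact True
[ 423.02958261 -198.9502521   140.98678139] [-0.4519282   1.67666369  4.64053012] [ 0.17192456 -0.08510673  0.03786972] 24.378084969527528 19.4083
```

View pics/p2.png

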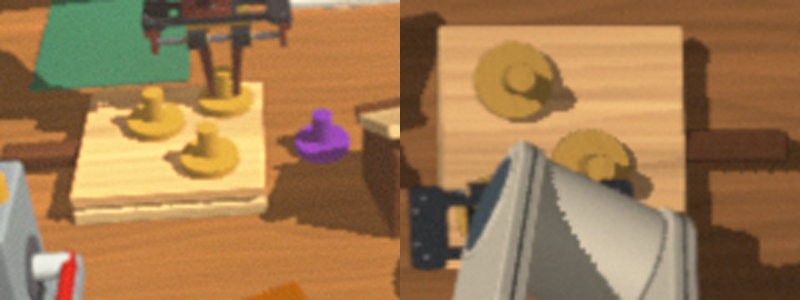

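The left half shows all three weights upright on the board with clear gaps, the third still in the fingers at (222,95). I'll release it, retreat and check from the top.

```bash
python3 - <<'E'
from h import *
q=down(0.).as_quat()
set_gripper(45); env.move_l(bpt(-60,62,260),q,120)
env.reach(np.array([300,250,350]),down(.7).as_quat()); env.hold(.3)
cv2.imwrite("pics/end.png",cv2.resize(viewer.camera("top")[140:290,85:445],(800,333),interpolation=2)); print(env.read_state()["time_s"])
E
```

```text
23.275
```

View pics/end.png

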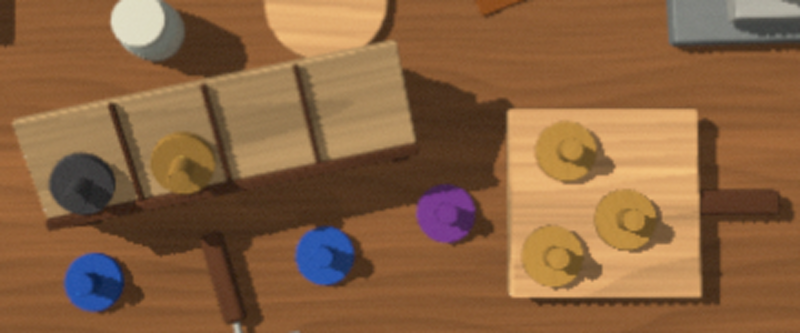

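The final view shows weights on the board at (567,151), (625,220) and (553,256). All are wholly on it, with about 20 mm or more between them, and the iron and last brass weights are undisturbed.

```bash
python3 -c "
from station import workorder; print(workorder.sign_off())"
```

```text
the job is handed in; nothing more can be done
None
```

I set two brass weights from the rack beside the one already on the pressing board, so three now stand flat and wholly on it, each at least 20 mm clear of the others. I handed the job in at about 23 s; the sign-off gave no verdict.

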